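# Press a bush home in a film core, then index the slide to the next core and hold the pin

## Task

Set the bush that stands under the ram of the little bench press: pull the lever down until that bush is fully home in its film core, then ease the lever back up to its rest without letting it fly. Then pull up the knob of the slide's index plunger, shift the slide one hole to the right (seen from the press's front) so that the second core comes under the ram with its bush still standing proud, and press the plunger fully home into that hole. Finish while still holding the plunger pressed home, so that the slide has no play while I check the alignment, and leave the other things on the bench where they are.

Things in the scene. Friction and masses are not known exactly. Their poses are not given: they have to be found in the camera images.
- press: grey arbor press on a fixed plywood board (162 x 292 x 15 mm). Origin: on the board's top, 15 mm above the bench, straight under the ram; x from its open front back to the column, y along the bed to the left seen from its front, z up. Head: x -22 to 88, y -48 to 37 (lever hub to 57), z 116 to 242 mm (ram to 259). Steel bed y -168 to 111, x +-38, top z 24 mm, index holes 60 mm apart
- lever (a joint): press lever, rad: 0 at rest, arm to the front and 35 deg up; grows to 0.95 as its ball is pulled down. Axis along press y through (26.5, 44, 200) mm; ball 130 mm from it. Drives the ram 16.5 mm down a rad; a full bush stroke ends at 0.91 with a hard stop. Spring return: about 3 N at the ball at rest, 12 N low down with the bush. Let go low down it flies up; over 2.5 rad/s upward is too fast
- lever_ball (a point): centre of the black ball, 28 mm across, at the end of the 12 mm lever arm. In the press frame at rest (-80, 44, 275) mm, at the end of the stroke (-98, 44, 162) mm; it may be held from above by closing the fingers along the press's y, the ball turning between them
- bush_a (a joint): how far the flanged steel bush (34 mm flange) of the first core, the one under the ram at the start, has been pressed in, m: at the start 0 to 0.002 (8 to 10 mm proud), 0.010 = fully home, flange on the core. Moves stiffly (30 N) and stays where it is pushed
- bush_b (a joint): the same for the bush of the second core, 60 mm to the left of the first on the slide; it stays proud (0 to 0.002)
- slide (a joint): aluminium slide, 206 x 72 mm, on the bed, with both film cores and the plunger, m: 0 at the start, grows to the right (press -y). Index positions -0.060, 0 and 0.060; at 0.060 the second core is under the ram. Friction 2 N. Play about 1.5 mm each way while the plunger rests in a hole, none when it is pressed home
- plunger (a joint): lift of the index plunger on the slide, m: 0 = taper nose fully home (hard stop), above 0.010 the nose is clear of the bed, 0.015 top stop. A spring of 1 N/mm centres it at 0.005: left alone in a hole the nose is only half in, so it takes 5 N of push to keep it home and about 8 N to hold it at 0.013. Between holes the nose rides on the bed at 0.010
- knob (a point): centre of the plunger's black knurled knob, 32 mm across and 22 mm high. In the press frame at the start (0, -85, 84) mm; it moves with the slide and the plunger (z 79 mm when home). Below it a 22 mm boss up to z 59 mm and a block 46 x 44 mm. The nearer core (50 mm across) stands 85 mm to its left, its bush top at most z 84 mm; in front of and behind the knob nothing stands above z 41 mm
- spare_core: black plastic film core standing on the press's plywood board, behind the slide, 50 mm across, 34 mm high; origin under its centre. A bystander: leave it
- stand_loupe: stand loupe, 43 mm across, 50 mm high; origin under its centre. A bystander: leave it
- tape_roll: roll of splicing tape lying flat, 66 mm across, 18 mm high; origin under its centre. A bystander: leave it
- jar: small jar of film cement with a screw cap, 41 mm across, 64 mm high; origin under its centre. A bystander: leave it
- blade_packet: small flat packet of blades, 26 x 46 x 9 mm; origin under its centre. A bystander: leave it

How it is judged:
By the outcome, as a careful person would: the job done as asked, in the order asked, and still so for the second after the job is handed in, while the arm keeps its last pose, push and grip.
It also fails if it takes over 58 s, if anything falls off the work surface, if the arm or the gripper's body presses on something with over 40 N, if the wrist force passes 120 N, or if a joint passes its speed limit or range.

## Robot

A 7-joint arm with a two-finger parallel gripper is mounted at the origin on a cart in front of the work surface, level with it; the furniture and walls round the work are solid. World frame = base frame: x ahead of the robot, y to its left, z up, the work surface at z = 0. Lengths are in m, angles in rad, forces in N, time in s.
With the tool pointing down it reaches from about 0.425 to 0.825 m from the base axis. Payload 3.6 kg.
Tool frame: the origin (TCP) lies midway between the tips of the shut fingers; the grasp point (between the pads) lies 19 mm behind it (tcp_to_grasp is the distance from the TCP to the grasp point, in m); z points along the fingers, y is the line along which they close (so a half turn about z gives the same grasp; the last joint's range is limited). The gripper opens to 85 mm and grips with 20 to 120 N. Pads are 22 mm wide; open, the fingers measure 114 mm over their backs; the gripper's body (76 mm by 85 mm) begins 54 mm behind the grasp point. The pads swing forward as they close: fully open they stand 13 mm farther back than shut.
Start: joints at [-1.353, 0.615, -0.013, 1.423, 0.008, 1.103, -0.04], TCP at [0.158, 0.631, 0.231] pointing down, gripper open.
Joint ranges: [-3.12, 3.12], [-0.3, 2.06], [-1.34, 1.32], [0.26, 2.42], [-1.36, 4.5], [0.01, 1.98], [-2.84, 2.84]. Speed limits (rad/s): [2.79, 2.79, 3.14, 3.14, 3.14, 3.14, 3.14].

## Interface

Orientations are given as a unit quaternion [w, x, y, z].
In Python, from bench import * gives the robot as it stands. The module is installed in compiled form; this text tells all that it offers.
- The arm moves only by the tool move_arm, never from a script. Its argument "commands" is a list of rows, each an object of numbers: "tx", "ty", "tz": the shift along the world's x, y, z in units of 30 mm (1.0 is 30 mm); "ax", "ay", "az": the turn, a rotation vector about the world's x, y, z in units of 6 degrees (1.0 is 6 degrees); "fingers": the opening, from 0 (shut) to 1 (fully open). In form: [{"tx": .., "ty": .., "tz": .., "ax": .., "ay": .., "az": .., "fingers": ..}, ...]. A call has 1 to 12 rows; each row is the pose to reach, as a shift and turn from the pose commanded when the call began; what a row does not reach only later rows make up. A row lasts 1/12 s, in which the tool goes at most 41.7 mm and 7.16 degrees, less where a joint would pass 70% of its speed; a pose out of reach is approached as far as the arm can. A call with a gripper value outside its range is refused whole. The fingers move at their own pace and stop on an object; "squeeze" is the grip in N (left out, the last holds). Time passes only in rows, so rows that repeat a pose let the fingers close. It gives the time, the measured TCP pose, the force, the opening and the grip force at its end, in the units of the state.
- sense(): the state, without advancing time (a new reading comes with each control period).
- camera(name): name is "side" or "top"; returns a dict with "pixels" (384x512x3 uint8, blue, green, red), "camera_matrix" (3x3 intrinsics, pixels), "R" (3x3) and "t" (3): a world point X has camera coordinates R X + t. Camera axes: x right, y down, z forward; pixel columns grow to the right and rows downward; lengths in m; the calibration is good to about 2 mm. A picture is of the moment at which its call begins. There is no depth.
- sign_off(): hands the job in; it is judged then, once.
Trained networks look in the newest picture that a camera, given by its name, has taken for a name from the list of things; names that differ only in an ending like _2 or _b are one class to them, and where a whole thing is asked for, a point or a joint stands for the part that bears it (a point fixed in the world has none). Each returns a list of dicts, best first, with "p" (0 to 1); they miss things now and then, are a little off and sometimes report something else, mostly with a low value. They report only what shows in the picture. A call takes as long as a camera call.
- spot_in(camera, name): "centre" ([x, y, z] in m, in world coordinates, good to about 4 mm: the middle of the surface that is visible of it).
- pinpoint(camera, name): "centre" ([x, y, z] in m, in world coordinates, good to about 4 mm: a listed point, or the origin of a listed thing).
The state is a dict: "clock": time; "joint_pos": joint angles; "qd": joint speeds; "joint_efforts": joint torques, N m; "tool_pos": TCP position; "orientation": TCP orientation; "contact_force": force on the tool from outside, world axes, zero at the start; "moment": the same for the moment, N m; "opening": opening from 0.0 (shut) to 1.0 (fully open); "grasp_force": force on a finger pad.
Only numpy, scipy, OpenCV 4.12 (cv2) and the standard library are available. Lean on these libraries where they do the work, as an engineer would, in place of code of your own. Each camera call takes 0.05 s, during which the arm holds its last target. There are 200 camera calls.

## Working session

There is one attempt and no reset: what is moved stays moved. The work goes in short steps, Python scripts to look and compute and a tool call to move; the robot and the scene stay as the last step left them, time stands still between calls to the robot, and variables do not carry over. Pictures are saved under pics/ and viewed, at most 10 in all, crops included, and the job is handed in when it is done.

Besides the shell and the picture viewer there is one more tool, called after "Emit:" as name([rows], argument=value, ...), one row to a line, values as JSON. move_arm: Moves the arm, as the interface text tells. Its arguments: {"type":"object","properties":{"commands":{"type":"array"},"squeeze":{"type":"number"}},"required":["commands"]}

```bash
mkdir -p pics; python3 - <<'E'
from bench import *
import cv2,numpy as np
s=sense();print({k:np.round(s[k],3) for k in('clock','tool_pos','orientation','contact_force','opening')})
for c in('side','top'):
    d=camera(c);cv2.imwrite(f'pics/{c}0.png',d['pixels'])
    print(c,np.round(-d['R'].T@d['t'],3))
    for n in('press','lever_ball','knob','spare_core','stand_loupe','jar','tape_roll','blade_packet'):
        print(n,[(np.round(r['centre'],4).tolist(),round(r['p'],2)) for r in pinpoint(c,n)[:2]])
    for n in('lever','bush_a','slide'):
        print(' spot',n,[(np.round(r['centre'],4).tolist(),round(r['p'],2)) for r in spot_in(c,n)[:2]])
E
```

```text
{'clock': np.float64(0.0), 'tool_pos': array([0.157, 0.63 , 0.23 ]), 'orientation': array([-0.   ,  0.122,  0.993, -0.001]), 'contact_force': array([-0.684, -0.414, -0.239]), 'opening': np.float64(0.999)}
side [ 0.536 -1.469  1.017]
press [([0.5159, -0.259, 0.0128], 0.74)]
lever_ball [([0.4405, -0.2035, 0.2839], 0.47)]
knob [([0.5076, -0.343, 0.1], 0.51)]
spare_core [([0.5696, -0.361, 0.0122], 0.72)]
stand_loupe [([0.4896, -0.5786, 0.0013], 0.78), ([0.5161, -0.2631, 0.0157], 0.65)]
jar []
tape_roll [([0.4276, -0.5748, 0.0018], 0.82)]
blade_packet []
 spot lever []
 spot bush_a [([0.5163, -0.2644, 0.0964], 0.51)]
 spot slide [([0.5168, -0.2994, 0.057], 0.59)]
top [ 0.271 -0.149  1.448]
press [([0.5079, -0.2605, 0.0164], 0.94)]
lever_ball [([0.4391, -0.2014, 0.2894], 0.7), ([0.436, 0.2426, -0.0009], 0.27)]
knob []
spare_core [([0.5736, -0.3591, 0.0149], 0.69)]
stand_loupe [([0.4885, -0.5711, -0.0024], 0.41)]
jar [([0.5162, 0.2271, -0.0014], 0.71)]
tape_roll [([0.4254, -0.5725, -0.001], 0.79)]
blade_packet [([0.4864, -0.5755, -0.0039], 0.61), ([0.4359, 0.2419, -0.002], 0.45)]
 spot lever [([0.4952, -0.2104, 0.2593], 0.76), ([0.5144, 0.2257, 0.0499], 0.26)]
 spot bush_a [([0.514, -0.2709, 0.0534], 0.75), ([0.5168, -0.1929, 0.0959], 0.41)]
 spot slide [([0.4952, -0.275, 0.0513], 0.76), ([0.4956, -0.2098, 0.2569], 0.62)]
```

View pictures.

View pics/side0.png

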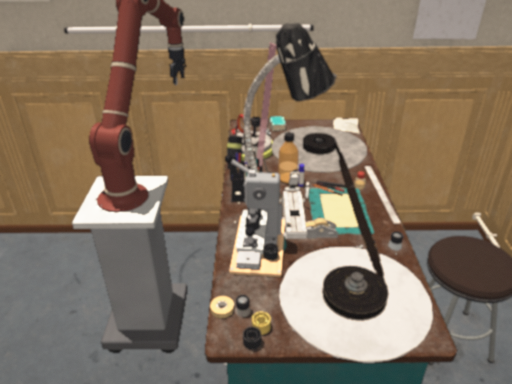

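View pics/top0.png

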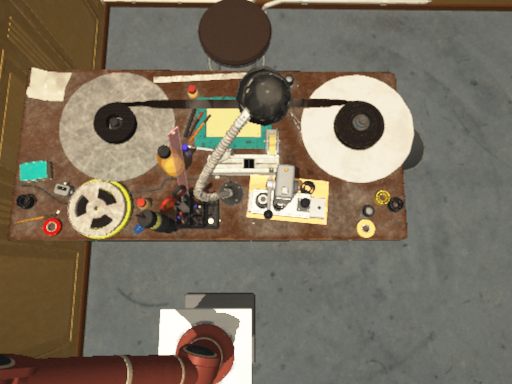

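```bash
cat >h.py <<'E'
import numpy as np,cv2
def proj(d,X):
    p=(d['camera_matrix']@((d['R']@np.atleast_2d(X).T)+d['t'][:,None])).T
    return p[:,:2]/p[:,2:]
def P2W(P,o,yaw):
    c,s=np.cos(yaw),np.sin(yaw);P=np.atleast_2d(P)/1000.
    return P@np.array([[c,s,0],[-s,c,0],[0,0,1]])+np.array([o[0],o[1],.015])
E
python3 - <<'E'
from bench import *
from h import *
o=(.512,-.260);yaw=np.radians(-6)
for c,(x0,y0,x1,y1) in (('side',(215,160,315,280)),('top',(235,150,345,235))):
    d=camera(c);k=5 if c=='side' else 7
    im=cv2.resize(d['pixels'][y0:y1,x0:x1],None,fx=k,fy=k,interpolation=cv2.INTER_CUBIC)
    f=lambda P:(proj(d,P2W(P,o,yaw))-[x0,y0]+.5)*k
    def poly(P,col): cv2.polylines(im,[np.int32(f(P))],True,col,1)
    poly([[-38,-168,24],[-38,111,24],[38,111,24],[38,-168,24]],(255,0,0))
    poly([[-22,-48,242],[-22,37,242],[88,37,242],[88,-48,242]],(0,0,255))
    for p in ([-80,44,275],[0,-85,95],[0,0,0]): cv2.circle(im,tuple(int(v) for v in f([p])[0]),4,(0,255,0),1)
    cv2.imwrite(f'pics/{c}1.png',im)
    R=[]
    for n in('press','lever_ball','knob','spare_core'):
        for i in range(4):
            camera(c);r=pinpoint(c,n)
            if r:print(c,n,np.round(r[0]['centre'],4),round(r[0]['p'],2))
            if i==1:break
E
```

```text
side press [ 0.5125 -0.2602  0.0143] 0.86
side press [ 0.5145 -0.2601  0.014 ] 0.68
side lever_ball [ 0.4414 -0.2065  0.2841] 0.59
side lever_ball [ 0.4422 -0.204   0.284 ] 0.41
side knob [ 0.5076 -0.342   0.0995] 0.42
side knob [ 0.5072 -0.3422  0.0992] 0.5
side spare_core [ 0.568  -0.3603  0.011 ] 0.6
side spare_core [ 0.5718 -0.361   0.0109] 0.75
top press [ 0.5096 -0.26    0.0163] 0.87
top press [ 0.5096 -0.2597  0.0129] 0.6
top lever_ball [ 0.4394 -0.2041  0.288 ] 0.47
top lever_ball [ 0.441  -0.2002  0.2855] 0.67
top knob [ 0.5039 -0.3443  0.098 ] 0.49
top knob [ 0.5024 -0.3443  0.0967] 0.41
top spare_core [ 0.574  -0.3598  0.0155] 0.41
top spare_core [ 0.5766 -0.3584  0.0142] 0.55
```

View pics/side1.png

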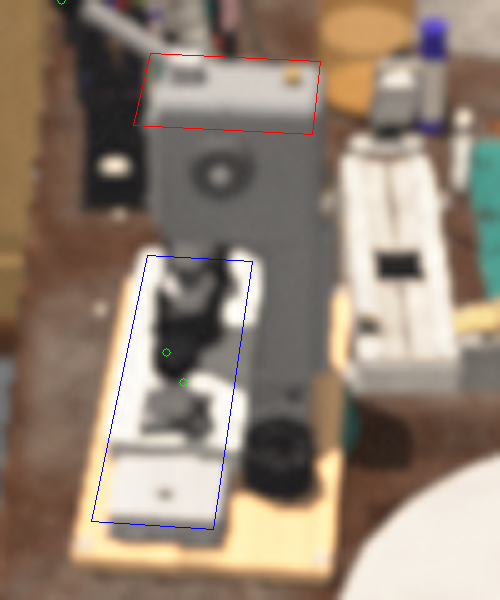

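View pics/top1.png

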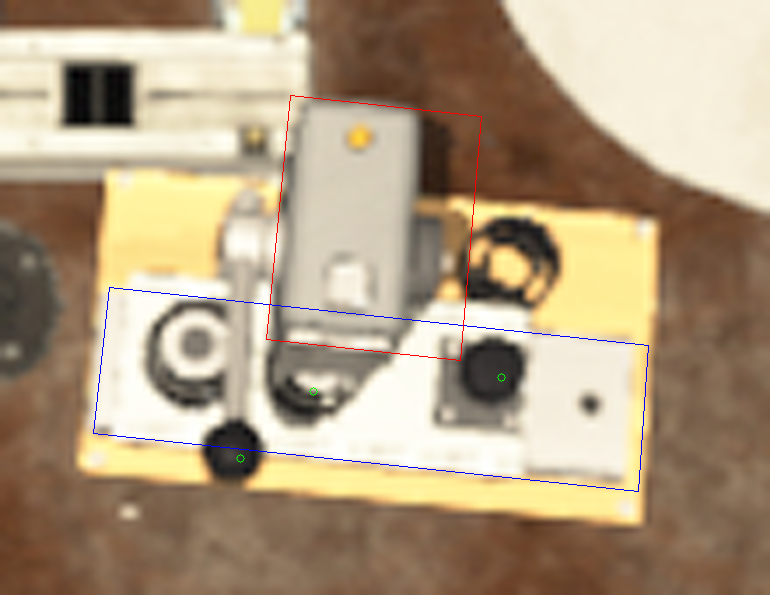

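```bash
python3 - <<'E'
from bench import *
from h import *
from scipy.optimize import least_squares
d=camera('top');e=camera('side')
px=lambda l,o,k:np.array(l)/k-.5+o
T=px([[232,450],[492,370],[105,172],[657,215],[640,523],[80,470]],[235,150],7)
S=px([[72,562],[332,578]],[215,160],5)
def model(v):
    b=lambda sx,sy:[v[3]*100+81*sx,v[4]*100+146*sy,0]
    A=proj(d,P2W([[-80,44,275],[0,-85,95],b(1,1),b(1,-1),b(-1,-1),b(-1,1)],v[:2],v[2]))-T
    B=proj(e,P2W([b(-1,-1),b(1,-1)],v[:2],v[2]))-S
    w=P2W([[-80,44,275],[0,-85,84],[0,0,0]],v[:2],v[2])-[[.4406,-.2033,.287],[.5055,-.3434,.099],[.512,-.26,.0145]]
    return np.r_[A.ravel(),B.ravel(),w[:,:2].ravel()/.004]
r=least_squares(model,[.512,-.26,-.08,.2,-.2])
print(r.x,np.degrees(r.x[2]));print(np.round(r.fun,2))
for P in([-80,44,275],[-98,44,162],[0,-85,84],[0,-145,79]):print(P,np.round(P2W(P,r.x[:2],r.x[2]),4))
im=e['pixels'][120:200,200:280];cv2.imwrite('pics/side2.png',cv2.resize(im,None,fx=7,fy=7,interpolation=2))
print(np.round(proj(e,P2W([-80,44,275],r.x[:2],r.x[2])),1))
E
```

```text
[ 0.51470509 -0.25635579 -0.08883589  0.25873024 -0.33121994] -5.089921838422462
[ 0.4   0.6   0.37 -0.13  0.62 -0.63  0.45  0.4   0.52 -0.12  0.07  0.14
  0.05 -0.89 -0.19 -1.08 -0.42 -0.53  0.42  0.59  0.68  0.91]
[-80, 44, 275] [[ 0.4389 -0.2054  0.29  ]]
[-98, 44, 162] [[ 0.421  -0.2038  0.177 ]]
[0, -85, 84] [[ 0.5072 -0.341   0.099 ]]
[0, -145, 79] [[ 0.5018 -0.4008  0.094 ]]
[[227.4 159. ]]
```

View pics/side2.png

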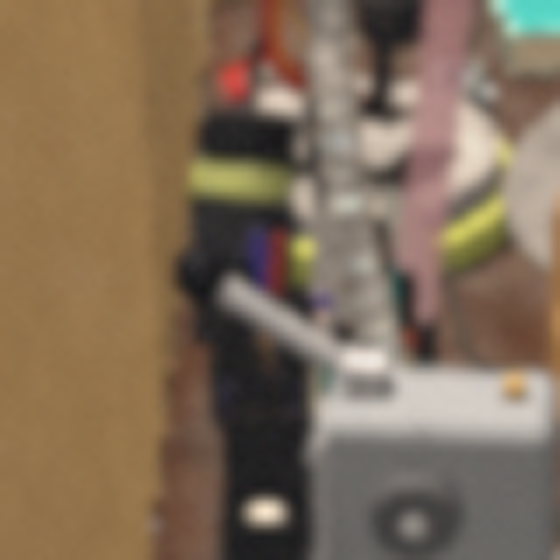

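```bash
python3 - <<'E'
from bench import *
from h import *
d=camera('top');e=camera('side')
def ray(c,p,z):
    C=-c['R'].T@c['t'];r=c['R'].T@np.linalg.inv(c['camera_matrix'])@[p[0],p[1],1.]
    return C+r*(z-C[2])/r[2]
for p in([232,190],[200,193],[212,165],[228,143],[245,115],[265,95],[173,135],[180,180],[170,160],[150,220],[215,222],[200,240]):
    print(p,[(z,np.round(ray(d,p,z)[:2],2).tolist(),np.round(proj(e,ray(d,p,z))[0]).astype(int).tolist()) for z in(0,.1,.2,.3,.4,.5)])
E
```

```text
[232, 190] [(0, [0.57, -0.09], [267, 210]), (0.1, [0.55, -0.09], [262, 188]), (0.2, [0.53, -0.1], [256, 165]), (0.3, [0.51, -0.1], [250, 141]), (0.4, [0.49, -0.1], [243, 114]), (0.5, [0.47, -0.11], [235, 86])]
[200, 193] [(0, [0.56, 0.03], [264, 192]), (0.1, [0.54, 0.02], [259, 173]), (0.2, [0.52, 0.01], [253, 151]), (0.3, [0.5, -0.01], [247, 129]), (0.4, [0.48, -0.02], [241, 104]), (0.5, [0.46, -0.03], [234, 77])]
[212, 165] [(0, [0.67, -0.01], [291, 198]), (0.1, [0.64, -0.02], [285, 178]), (0.2, [0.61, -0.03], [278, 156]), (0.3, [0.58, -0.04], [271, 133]), (0.4, [0.56, -0.05], [264, 107]), (0.5, [0.53, -0.06], [255, 80])]
[228, 143] [(0, [0.75, -0.07], [315, 207]), (0.1, [0.72, -0.07], [308, 185]), (0.2, [0.69, -0.08], [300, 163]), (0.3, [0.65, -0.09], [292, 139]), (0.4, [0.62, -0.09], [283, 112]), (0.5, [0.59, -0.1], [273, 84])]
[245, 115] [(0, [0.87, -0.13], [347, 217]), (0.1, [0.83, -0.13], [339, 194]), (0.2, [0.78, -0.14], [330, 171]), (0.3, [0.74, -0.14], [320, 145]), (0.4, [0.7, -0.14], [309, 118]), (0.5, [0.66, -0.14], [298, 89])]
[265, 95] [(0, [0.95, -0.21], [375, 230]), (
[... 707 characters left out ...]
4, 118]), (0.4, [0.57, 0.06], [267, 94]), (0.5, [0.54, 0.04], [259, 69])]
[150, 220] [(0, [0.46, 0.21], [240, 169]), (0.1, [0.45, 0.18], [236, 152]), (0.2, [0.43, 0.16], [232, 133]), (0.3, [0.42, 0.13], [227, 112]), (0.4, [0.41, 0.11], [222, 90]), (0.5, [0.39, 0.09], [216, 66])]
[215, 222] [(0, [0.45, -0.03], [236, 201]), (0.1, [0.44, -0.03], [232, 180]), (0.2, [0.43, -0.04], [228, 158]), (0.3, [0.41, -0.05], [223, 135]), (0.4, [0.4, -0.06], [217, 109]), (0.5, [0.39, -0.07], [212, 81])]
[200, 240] [(0, [0.39, 0.03], [221, 193]), (0.1, [0.38, 0.01], [217, 173]), (0.2, [0.37, 0.0], [213, 152]), (0.3, [0.36, -0.01], [209, 129]), (0.4, [0.36, -0.02], [204, 105]), (0.5, [0.35, -0.03], [199, 78])]
```

Emit:
move_arm([
  {"tz": 2},
  {"tz": 4},
  {"tz": 5,"ty": -0.6,"tx": -0.1},
  {"tz": 6,"ty": -1.2,"tx": -0.3},
  {"tz": 7,"ty": -1.8,"tx": -0.5},
  {"tz": 8,"ty": -2.5,"tx": -0.7},
  {"tz": 9,"ty": -3.2,"tx": -0.9},
  {"tz": 10,"ty": -4,"tx": -1.1},
  {"tz": 11,"ty": -4.8,"tx": -1.3},
  {"tz": 11.5,"ty": -5.6,"tx": -1.5},
  {"tz": 12,"ty": -6.3,"tx": -1.5},
  {"tz": 12,"ty": -6.3,"tx": -1.5},
])

```text
validation failed for argument at $.co...
```

```bash
python3 -c "
from bench import *
import numpy as np
s=sense();print({k:np.round(s[k],3) for k in('clock','joint_pos','tool_pos','orientation','contact_force')})"
```

```text
{'clock': np.float64(3.1), 'joint_pos': array([-1.352,  0.615, -0.013,  1.423,  0.008,  1.103, -0.04 ]), 'tool_pos': array([0.158, 0.631, 0.231]), 'orientation': array([-0.   ,  0.122,  0.993, -0.   ]), 'contact_force': array([ 0.362,  0.413, -0.543])}
```

Emit:
move_arm([
  {"tx": 0,"ty": 0,"tz": 1.3,"ax": 0,"ay": 0,"az": 0,"fingers": 1},
  {"tx": 0,"ty": 0,"tz": 2.6,"ax": 0,"ay": 0,"az": 0,"fingers": 1},
  {"tx": -0.1,"ty": -0.6,"tz": 3.8,"ax": 0,"ay": 0,"az": 0,"fingers": 1},
  {"tx": -0.3,"ty": -1.2,"tz": 5,"ax": 0,"ay": 0,"az": 0,"fingers": 1},
  {"tx": -0.5,"ty": -1.8,"tz": 6.2,"ax": 0,"ay": 0,"az": 0,"fingers": 1},
  {"tx": -0.7,"ty": -2.5,"tz": 7.3,"ax": 0,"ay": 0,"az": 0,"fingers": 1},
  {"tx": -0.9,"ty": -3.2,"tz": 8.4,"ax": 0,"ay": 0,"az": 0,"fingers": 1},
  {"tx": -1.1,"ty": -3.9,"tz": 9.5,"ax": 0,"ay": 0,"az": 0,"fingers": 1},
  {"tx": -1.3,"ty": -4.6,"tz": 10.6,"ax": 0,"ay": 0,"az": 0,"fingers": 1},
  {"tx": -1.5,"ty": -5.4,"tz": 11.6,"ax": 0,"ay": 0,"az": 0,"fingers": 1},
  {"tx": -1.5,"ty": -6.3,"tz": 12,"ax": 0,"ay": 0,"az": 0,"fingers": 1},
  {"tx": -1.5,"ty": -6.3,"tz": 12,"ax": 0,"ay": 0,"az": 0,"fingers": 1},
])

```text
clock: 4.1
tool_pos: [0.1128, 0.4381, 0.5977]
orientation: [0.001, 0.123, 0.992, 0.006]
contact_force: [1.3, 0.1, 1.3]
opening: 1.0
grasp_force: 0.0
```

```bash
python3 -c "
from bench import *
import numpy as np
s=sense();print({k:np.round(s[k],3) for k in('clock','joint_pos','tool_pos','orientation','contact_force')})"
```

```text
{'clock': np.float64(4.1), 'joint_pos': array([-1.364,  0.167, -0.005,  1.117,  0.002,  1.846, -0.044]), 'tool_pos': array([0.113, 0.438, 0.598]), 'orientation': array([0.001, 0.123, 0.992, 0.006]), 'contact_force': array([1.331, 0.141, 1.346])}
```

Emit:
move_arm([
  {"tx": 1.2,"ty": -0.5,"tz": 0,"ax": 0,"ay": 0,"az": 0.1,"fingers": 1},
  {"tx": 2.5,"ty": -1.0,"tz": 0,"ax": 0,"ay": 0,"az": 0.2,"fingers": 1},
  {"tx": 3.6,"ty": -1.5,"tz": 0,"ax": 0,"ay": 0,"az": 0.4,"fingers": 1},
  {"tx": 4.7,"ty": -2.2,"tz": 0,"ax": 0,"ay": 0,"az": 0.5,"fingers": 1},
  {"tx": 5.8,"ty": -3.0,"tz": 0,"ax": 0,"ay": 0,"az": 0.6,"fingers": 1},
  {"tx": 6.7,"ty": -3.9,"tz": 0,"ax": 0,"ay": 0,"az": 0.7,"fingers": 1},
  {"tx": 7.6,"ty": -4.9,"tz": 0,"ax": 0,"ay": 0,"az": 0.9,"fingers": 1},
  {"tx": 8.4,"ty": -5.9,"tz": 0,"ax": 0,"ay": 0,"az": 1.0,"fingers": 1},
  {"tx": 9.2,"ty": -7.0,"tz": 0,"ax": 0,"ay": 0,"az": 1.1,"fingers": 1},
  {"tx": 9.7,"ty": -8.1,"tz": 0,"ax": 0,"ay": 0,"az": 1.2,"fingers": 1},
  {"tx": 10.2,"ty": -9.3,"tz": 0,"ax": 0,"ay": 0,"az": 1.4,"fingers": 1},
  {"tx": 10.5,"ty": -10.6,"tz": 0,"ax": 0,"ay": 0,"az": 1.5,"fingers": 1},
])

```text
clock: 5.1
tool_pos: [0.4287, 0.1225, 0.59]
orientation: [-0.001, 0.043, 0.999, -0.001]
contact_force: [1.7, -0.3, -0.0]
opening: 1.0
grasp_force: 0.0
```

Emit:
move_arm([
  {"tx": 0.3,"ty": -1.3,"tz": 0,"ax": 0,"ay": 0,"az": 0,"fingers": 1},
  {"tx": 0.4,"ty": -2.6,"tz": 0,"ax": 0,"ay": 0,"az": 0,"fingers": 1},
  {"tx": 0.5,"ty": -3.9,"tz": 0,"ax": 0,"ay": 0,"az": 0,"fingers": 1},
  {"tx": 0.5,"ty": -5.2,"tz": 0,"ax": 0,"ay": 0,"az": 0,"fingers": 1},
  {"tx": 0.5,"ty": -6.5,"tz": 0,"ax": 0,"ay": 0,"az": 0,"fingers": 1},
  {"tx": 0.5,"ty": -7.8,"tz": -0.2,"ax": 0,"ay": 0,"az": 0,"fingers": 1},
  {"tx": 0.5,"ty": -9.1,"tz": -0.6,"ax": 0,"ay": 0,"az": 0,"fingers": 1},
  {"tx": 0.4,"ty": -10.2,"tz": -1.2,"ax": 0,"ay": 0,"az": 0,"fingers": 1},
  {"tx": 0.4,"ty": -10.8,"tz": -2.4,"ax": 0,"ay": 0,"az": 0,"fingers": 1},
  {"tx": 0.4,"ty": -10.8,"tz": -3.7,"ax": 0,"ay": 0,"az": 0,"fingers": 1},
  {"tx": 0.4,"ty": -10.8,"tz": -5,"ax": 0,"ay": 0,"az": 0,"fingers": 1},
  {"tx": 0.4,"ty": -10.8,"tz": -6,"ax": 0,"ay": 0,"az": 0,"fingers": 1},
])

```text
clock: 6.1
tool_pos: [0.4382, -0.2002, 0.4078]
orientation: [-0.002, 0.044, 0.999, 0.001]
contact_force: [0.3, 0.2, 0.6]
opening: 1.002
grasp_force: 0.0
```

```bash
python3 - <<'E'
from bench import *
from h import *
s=sense();print({k:np.round(s[k],4) for k in('clock','joint_pos','tool_pos','orientation','contact_force')})
d=camera('side');im=d['pixels'][60:210,180:300];cv2.imwrite('pics/side3.png',cv2.resize(im,None,fx=4,fy=4,interpolation=2))
E
```

```text
{'clock': np.float64(6.1), 'joint_pos': array([-0.0268,  0.2371,  0.5415,  1.5788, -0.1236,  1.364 ,  2.0101]), 'tool_pos': array([ 0.4382, -0.2002,  0.4078]), 'orientation': array([-1.80e-03,  4.44e-02,  9.99e-01,  7.00e-04]), 'contact_force': array([0.3289, 0.2099, 0.5576])}
```

View pics/side3.png

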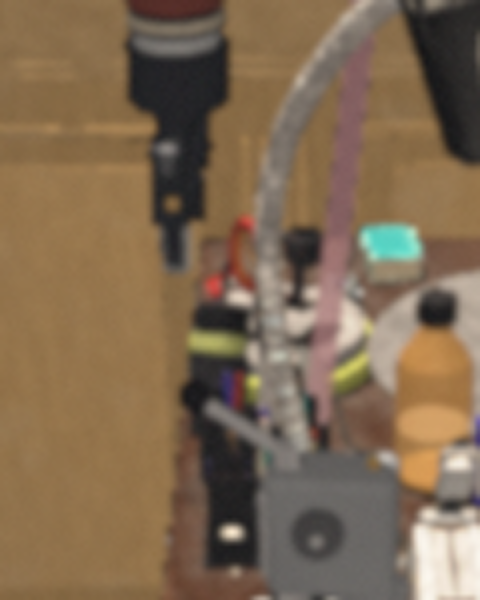

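Emit:
move_arm([
  {"tx": 0,"ty": -0.1,"tz": -1,"ax": 0,"ay": 0,"az": 0,"fingers": 1},
  {"tx": 0,"ty": -0.1,"tz": -2,"ax": 0,"ay": 0,"az": 0,"fingers": 1},
  {"tx": 0,"ty": -0.1,"tz": -3,"ax": 0,"ay": 0,"az": 0,"fingers": 1},
  {"tx": 0,"ty": -0.1,"tz": -4,"ax": 0,"ay": 0,"az": 0,"fingers": 1},
  {"tx": 0,"ty": -0.1,"tz": -4.8,"ax": 0,"ay": 0,"az": 0,"fingers": 1},
  {"tx": 0,"ty": -0.1,"tz": -4.8,"ax": 0,"ay": 0,"az": 0,"fingers": 0.6},
  {"tx": 0,"ty": -0.1,"tz": -4.8,"ax": 0,"ay": 0,"az": 0,"fingers": 0.3},
  {"tx": 0,"ty": -0.1,"tz": -4.8,"ax": 0,"ay": 0,"az": 0,"fingers": 0},
  {"tx": 0,"ty": -0.1,"tz": -4.8,"ax": 0,"ay": 0,"az": 0,"fingers": 0},
  {"tx": 0,"ty": -0.1,"tz": -4.8,"ax": 0,"ay": 0,"az": 0,"fingers": 0},
], squeeze=40)

```text
clock: 6.98
tool_pos: [0.4405, -0.2057, 0.2694]
orientation: [0.002, 0.044, 0.999, -0.002]
contact_force: [-2.2, -2.9, 5.2]
opening: 0.304
grasp_force: 42.6
```

```bash
python3 - <<'E'
from bench import *
from h import *
s=sense();print({k:np.round(s[k],4) for k in('clock','tool_pos','orientation','contact_force','moment','opening','grasp_force')})
o=(.5147,-.2564);w=np.radians(-5.1)
t=P2W([26.5,44,200],o,w)[0];print('axis',t)
# path of ball
for a in np.linspace(0,.95,11):
    e=np.radians(35)-a
    b=P2W([26.5-130*np.cos(e),44,200+130*np.sin(e)],o,w)[0]
    if a==0:b0=b
    print(round(a,3),np.round((b-b0)/.03,2))
E
```

```text
{'clock': np.float64(6.9833), 'tool_pos': array([ 0.4405, -0.2057,  0.2694]), 'orientation': array([ 0.0021,  0.0438,  0.999 , -0.0023]), 'contact_force': array([-2.1817, -2.8552,  5.1771]), 'moment': array([0.1752, 0.2686, 0.036 ]), 'opening': np.float64(0.3036), 'grasp_force': np.float64(42.5631)}
axis [ 0.54500644 -0.21492989  0.215     ]
0.0 [0. 0. 0.]
0.095 [-0.22  0.02 -0.35]
0.19 [-0.4   0.04 -0.72]
0.285 [-0.55  0.05 -1.1 ]
0.38 [-0.67  0.06 -1.49]
0.475 [-0.74  0.07 -1.9 ]
0.57 [-0.78  0.07 -2.31]
0.665 [-0.77  0.07 -2.72]
0.76 [-0.73  0.07 -3.13]
0.855 [-0.65  0.06 -3.53]
0.95 [-0.53  0.05 -3.93]
```

Emit:
move_arm([
  {"tx": -0.11,"ty": 0.01,"tz": -0.17,"ax": 0,"ay": 0,"az": 0,"fingers": 0},
  {"tx": -0.22,"ty": 0.02,"tz": -0.35,"ax": 0,"ay": 0,"az": 0,"fingers": 0},
  {"tx": -0.31,"ty": 0.03,"tz": -0.53,"ax": 0,"ay": 0,"az": 0,"fingers": 0},
  {"tx": -0.4,"ty": 0.04,"tz": -0.72,"ax": 0,"ay": 0,"az": 0,"fingers": 0},
  {"tx": -0.48,"ty": 0.04,"tz": -0.91,"ax": 0,"ay": 0,"az": 0,"fingers": 0},
  {"tx": -0.55,"ty": 0.05,"tz": -1.1,"ax": 0,"ay": 0,"az": 0,"fingers": 0},
  {"tx": -0.61,"ty": 0.05,"tz": -1.3,"ax": 0,"ay": 0,"az": 0,"fingers": 0},
  {"tx": -0.67,"ty": 0.06,"tz": -1.49,"ax": 0,"ay": 0,"az": 0,"fingers": 0},
  {"tx": -0.71,"ty": 0.06,"tz": -1.7,"ax": 0,"ay": 0,"az": 0,"fingers": 0},
  {"tx": -0.74,"ty": 0.07,"tz": -1.9,"ax": 0,"ay": 0,"az": 0,"fingers": 0},
  {"tx": -0.76,"ty": 0.07,"tz": -2.1,"ax": 0,"ay": 0,"az": 0,"fingers": 0},
  {"tx": -0.78,"ty": 0.07,"tz": -2.31,"ax": 0,"ay": 0,"az": 0,"fingers": 0},
])

```text
clock: 7.98
tool_pos: [0.4185, -0.2036, 0.2012]
orientation: [0.004, 0.044, 0.999, -0.002]
contact_force: [-1.5, -1.1, 12.9]
opening: 0.301
grasp_force: 41.9
```

Emit:
move_arm([
  {"tx": 0,"ty": 0,"tz": -0.2,"ax": 0,"ay": 0,"az": 0,"fingers": 0},
  {"tx": 0.01,"ty": 0,"tz": -0.41,"ax": 0,"ay": 0,"az": 0,"fingers": 0},
  {"tx": 0.03,"ty": 0,"tz": -0.61,"ax": 0,"ay": 0,"az": 0,"fingers": 0},
  {"tx": 0.05,"ty": 0,"tz": -0.82,"ax": 0,"ay": 0,"az": 0,"fingers": 0},
  {"tx": 0.09,"ty": 0,"tz": -1.02,"ax": 0,"ay": 0,"az": 0,"fingers": 0},
  {"tx": 0.13,"ty": 0,"tz": -1.22,"ax": 0,"ay": 0,"az": 0,"fingers": 0},
  {"tx": 0.17,"ty": 0,"tz": -1.34,"ax": 0,"ay": 0,"az": 0,"fingers": 0},
  {"tx": 0.2,"ty": 0,"tz": -1.45,"ax": 0,"ay": 0,"az": 0,"fingers": 0},
  {"tx": 0.2,"ty": 0,"tz": -1.5,"ax": 0,"ay": 0,"az": 0,"fingers": 0},
  {"tx": 0.2,"ty": 0,"tz": -1.5,"ax": 0,"ay": 0,"az": 0,"fingers": 0},
  {"tx": 0.2,"ty": 0,"tz": -1.5,"ax": 0,"ay": 0,"az": 0,"fingers": 0},
])

```text
clock: 8.9
tool_pos: [0.4254, -0.2042, 0.1564]
orientation: [0.005, 0.045, 0.999, -0.002]
contact_force: [-1.0, -1.6, 12.8]
opening: 0.303
grasp_force: 45.3
```

Emit:
move_arm([
  {"tx": 0.03,"ty": 0,"tz": -0.1,"ax": 0,"ay": 0,"az": 0,"fingers": 0},
  {"tx": 0.05,"ty": 0,"tz": -0.2,"ax": 0,"ay": 0,"az": 0,"fingers": 0},
  {"tx": 0.06,"ty": 0,"tz": -0.25,"ax": 0,"ay": 0,"az": 0,"fingers": 0},
  {"tx": 0.06,"ty": 0,"tz": -0.25,"ax": 0,"ay": 0,"az": 0,"fingers": 0},
])

```text
clock: 9.23
tool_pos: [0.4278, -0.2044, 0.149]
orientation: [0.005, 0.044, 0.999, -0.003]
contact_force: [-0.7, -1.2, 13.3]
opening: 0.306
grasp_force: 45.5
```

Emit:
move_arm([
  {"tx": 0.03,"ty": 0,"tz": -0.1,"ax": 0,"ay": 0,"az": 0,"fingers": 0},
  {"tx": 0.05,"ty": 0,"tz": -0.2,"ax": 0,"ay": 0,"az": 0,"fingers": 0},
  {"tx": 0.05,"ty": 0,"tz": -0.2,"ax": 0,"ay": 0,"az": 0,"fingers": 0},
])

```text
clock: 9.48
tool_pos: [0.4298, -0.2046, 0.1432]
orientation: [0.006, 0.044, 0.999, -0.003]
contact_force: [0.4, -2.0, 15.3]
opening: 0.306
grasp_force: 45.3
```

```bash
python3 - <<'E'
from bench import *
from h import *
s=sense();print({k:np.round(s[k],4) for k in('clock','tool_pos','contact_force','moment','opening','grasp_force')})
a=camera('side')['pixels'][140:270,190:300];b=camera('top')['pixels'][150:240,230:340]
print([(np.round(r['centre'],4),r['p']) for c in('side','top') for r in pinpoint(c,'lever_ball')[:1]])
print(np.round(sense()['clock'],2))
a=cv2.resize(a,None,fx=3.5,fy=3.5,interpolation=2);b=cv2.resize(b,None,fx=3.6,fy=3.6,interpolation=2)
im=np.zeros((460,800,3),np.uint8);im[:a.shape[0],:a.shape[1]]=a[:460];im[:b.shape[0],400:400+b.shape[1]]=b[:,:400]
cv2.imwrite('pics/c4.png',im)
E
```

```text
{'clock': np.float64(9.4833), 'tool_pos': array([ 0.4298, -0.2046,  0.1432]), 'contact_force': array([ 0.446 , -1.9957, 15.2628]), 'moment': array([-0.2055, -0.1631,  0.1355]), 'opening': np.float64(0.3059), 'grasp_force': np.float64(45.2979)}
[(array([ 0.423 , -0.2013,  0.1697]), 0.5), (array([ 0.4248, -0.5693, -0.0037]), 0.7)]
9.68
```

View pics/c4.png

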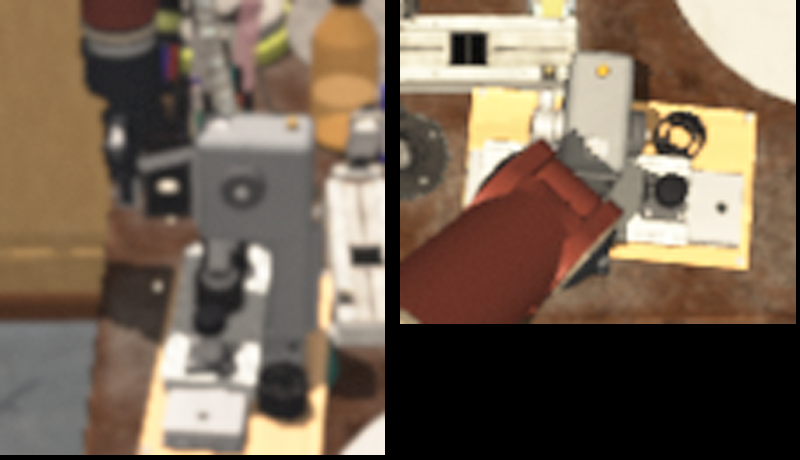

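Emit:
move_arm([
  {"tx": 0,"ty": 0,"tz": 0,"ax": 0,"ay": 0,"az": 0,"fingers": 0},
  {"tx": 0,"ty": 0,"tz": -0.1,"ax": 0,"ay": 0,"az": 0,"fingers": 0},
  {"tx": 0,"ty": 0,"tz": -0.2,"ax": 0,"ay": 0,"az": 0,"fingers": 0},
  {"tx": 0,"ty": 0,"tz": -0.2,"ax": 0,"ay": 0,"az": 0,"fingers": 0},
], squeeze=90)

```text
clock: 10.02
tool_pos: [0.4312, -0.2048, 0.1398]
orientation: [0.008, 0.044, 0.999, -0.002]
contact_force: [-1.9, 1.0, 31.5]
opening: 0.284
grasp_force: 88.1
```

Emit:
move_arm([
  {"tx": 0,"ty": 0,"tz": 0,"ax": 0,"ay": 0,"az": 0,"fingers": 0},
  {"tx": 0,"ty": 0,"tz": -0.1,"ax": 0,"ay": 0,"az": 0,"fingers": 0},
  {"tx": 0,"ty": 0,"tz": -0.1,"ax": 0,"ay": 0,"az": 0,"fingers": 0},
], squeeze=120)

```text
clock: 10.27
tool_pos: [0.4316, -0.2048, 0.1392]
orientation: [0.009, 0.044, 0.999, -0.002]
contact_force: [-7.8, 5.0, 50.0]
opening: 0.285
grasp_force: 117.1
```

Emit:
move_arm([
  {"tx": 0,"ty": 0,"tz": 0.2,"ax": 0,"ay": 0,"az": 0,"fingers": 0},
  {"tx": -0.07,"ty": 0.01,"tz": 0.4,"ax": 0,"ay": 0,"az": 0,"fingers": 0},
  {"tx": -0.11,"ty": 0.01,"tz": 0.6,"ax": 0,"ay": 0,"az": 0,"fingers": 0},
  {"tx": -0.15,"ty": 0.02,"tz": 0.8,"ax": 0,"ay": 0,"az": 0,"fingers": 0},
  {"tx": -0.18,"ty": 0.02,"tz": 1.0,"ax": 0,"ay": 0,"az": 0,"fingers": 0},
  {"tx": -0.19,"ty": 0.02,"tz": 1.2,"ax": 0,"ay": 0,"az": 0,"fingers": 0},
  {"tx": -0.2,"ty": 0.02,"tz": 1.4,"ax": 0,"ay": 0,"az": 0,"fingers": 0},
  {"tx": -0.2,"ty": 0.02,"tz": 1.6,"ax": 0,"ay": 0,"az": 0,"fingers": 0},
  {"tx": -0.18,"ty": 0.02,"tz": 1.8,"ax": 0,"ay": 0,"az": 0,"fingers": 0},
  {"tx": -0.16,"ty": 0.02,"tz": 2.0,"ax": 0,"ay": 0,"az": 0,"fingers": 0},
  {"tx": -0.13,"ty": 0.02,"tz": 2.2,"ax": 0,"ay": 0,"az": 0,"fingers": 0},
  {"tx": -0.09,"ty": 0.02,"tz": 2.4,"ax": 0,"ay": 0,"az": 0,"fingers": 0},
])

```text
clock: 11.27
tool_pos: [0.4188, -0.2034, 0.2034]
orientation: [-0.003, 0.046, 0.999, -0.001]
contact_force: [-5.9, -6.7, 1.8]
opening: 0.281
grasp_force: 125.4
```

Emit:
move_arm([
  {"tx": 0.04,"ty": 0,"tz": 0.2,"ax": 0,"ay": 0,"az": 0,"fingers": 0},
  {"tx": 0.1,"ty": 0,"tz": 0.4,"ax": 0,"ay": 0,"az": 0,"fingers": 0},
  {"tx": 0.17,"ty": -0.01,"tz": 0.6,"ax": 0,"ay": 0,"az": 0,"fingers": 0},
  {"tx": 0.24,"ty": -0.02,"tz": 0.8,"ax": 0,"ay": 0,"az": 0,"fingers": 0},
  {"tx": 0.33,"ty": -0.03,"tz": 1.0,"ax": 0,"ay": 0,"az": 0,"fingers": 0},
  {"tx": 0.43,"ty": -0.04,"tz": 1.2,"ax": 0,"ay": 0,"az": 0,"fingers": 0},
  {"tx": 0.52,"ty": -0.05,"tz": 1.35,"ax": 0,"ay": 0,"az": 0,"fingers": 0},
  {"tx": 0.52,"ty": -0.05,"tz": 1.35,"ax": 0,"ay": 0,"az": 0,"fingers": 0},
])

```text
clock: 11.93
tool_pos: [0.4268, -0.2039, 0.243]
orientation: [-0.011, 0.046, 0.999, 0.002]
contact_force: [-20.1, -5.0, 11.5]
opening: 0.282
grasp_force: 116.7
```

```bash
python3 - <<'E'
from bench import *
from h import *
s=sense();print({k:np.round(s[k],4) for k in('clock','tool_pos','contact_force','moment','opening','grasp_force')})
a=camera('side')
print([(np.round(r['centre'],4),r['p']) for r in pinpoint('side','lever_ball')[:1]])
cv2.imwrite('pics/s5.png',cv2.resize(a['pixels'][110:200,190:290],None,fx=6,fy=6,interpolation=2))
E
```

```text
{'clock': np.float64(11.9333), 'tool_pos': array([ 0.4268, -0.2039,  0.243 ]), 'contact_force': array([-20.1479,  -5.0122,  11.5053]), 'moment': array([0.3965, 4.2163, 0.7501]), 'opening': np.float64(0.2816), 'grasp_force': np.float64(116.7035)}
[(array([ 0.4275, -0.202 ,  0.2646]), 0.39)]
```

View pics/s5.png

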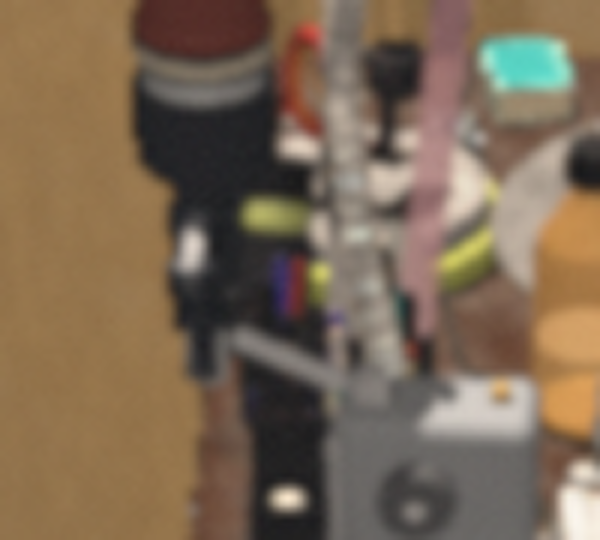

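Emit:
move_arm([
  {"tx": -0.15,"ty": 0,"tz": 0,"ax": 0,"ay": 0,"az": 0,"fingers": 0},
  {"tx": -0.3,"ty": 0,"tz": 0,"ax": 0,"ay": 0,"az": 0,"fingers": 0},
  {"tx": -0.4,"ty": 0,"tz": 0.1,"ax": 0,"ay": 0,"az": 0,"fingers": 0},
  {"tx": -0.3,"ty": 0,"tz": 0.2,"ax": 0,"ay": 0,"az": 0,"fingers": 0},
  {"tx": -0.3,"ty": 0,"tz": 0.2,"ax": 0,"ay": 0,"az": 0,"fingers": 0},
], squeeze=60)

```text
clock: 12.45
tool_pos: [0.4238, -0.204, 0.2503]
orientation: [-0.004, 0.049, 0.999, 0.001]
contact_force: [-17.0, -2.9, 12.2]
opening: 0.281
grasp_force: 103.2
```

Emit:
move_arm([
  {"tx": -0.1,"ty": 0,"tz": 0,"ax": 0,"ay": 0,"az": 0,"fingers": 0},
  {"tx": -0.2,"ty": 0,"tz": 0,"ax": 0,"ay": 0,"az": 0,"fingers": 0},
  {"tx": -0.3,"ty": 0,"tz": 0,"ax": 0,"ay": 0,"az": 0,"fingers": 0},
  {"tx": -0.3,"ty": 0,"tz": 0,"ax": 0,"ay": 0,"az": 0,"fingers": 0},
], squeeze=35)

```text
clock: 12.78
tool_pos: [0.4119, -0.2028, 0.2494]
orientation: [-0.008, 0.045, 0.999, 0.002]
contact_force: [-24.4, -0.2, 18.5]
opening: 0.144
grasp_force: 24.7
```

```bash
python3 - <<'E'
from bench import *
from h import *
s=sense();print({k:np.round(s[k],4) for k in('clock','joint_pos','tool_pos','contact_force','moment','opening','grasp_force')})
camera('side');print([(np.round(r['centre'],4),r['p']) for r in pinpoint('side','lever_ball')[:1]])
E
```

```text
{'clock': np.float64(12.7833), 'joint_pos': array([ 0.0239,  0.3371,  0.5189,  1.9214, -0.1971,  0.9501,  2.1177]), 'tool_pos': array([ 0.4119, -0.2028,  0.2494]), 'contact_force': array([-24.424 ,  -0.1589,  18.4753]), 'moment': array([-0.046 ,  5.0107, -0.0142]), 'opening': np.float64(0.1438), 'grasp_force': np.float64(24.7174)}
[(array([ 0.4337, -0.2021,  0.2733]), 0.48)]
```

Emit:
move_arm([
  {"tx": 0.1,"ty": 0,"tz": 0,"ax": 0,"ay": 0,"az": 0,"fingers": 0.15},
  {"tx": 0.2,"ty": 0,"tz": 0.05,"ax": 0,"ay": 0,"az": 0,"fingers": 0.18},
  {"tx": 0.25,"ty": 0,"tz": 0.1,"ax": 0,"ay": 0,"az": 0,"fingers": 0.21},
  {"tx": 0.25,"ty": 0,"tz": 0.1,"ax": 0,"ay": 0,"az": 0,"fingers": 0.24},
  {"tx": 0.25,"ty": 0,"tz": 0.1,"ax": 0,"ay": 0,"az": 0,"fingers": 0.27},
  {"tx": 0.25,"ty": 0,"tz": 0.1,"ax": 0,"ay": 0,"az": 0,"fingers": 0.29},
], squeeze=35)

```text
clock: 13.38
tool_pos: [0.4232, -0.2027, 0.2506]
orientation: [-0.005, 0.044, 0.999, 0.0]
contact_force: [-6.7, -4.0, -3.4]
opening: 0.287
grasp_force: 3.6
```

```bash
python3 - <<'E'
from bench import *
from h import *
s=sense();print({k:np.round(s[k],4) for k in('clock','tool_pos','contact_force','moment','opening','grasp_force')})
camera('side');print([(np.round(r['centre'],4),r['p']) for r in pinpoint('side','lever_ball')[:1]])
E
```

```text
{'clock': np.float64(13.3833), 'tool_pos': array([ 0.4232, -0.2027,  0.2506]), 'contact_force': array([-6.6993, -4.0388, -3.4352]), 'moment': array([-0.7126,  1.298 , -0.0813]), 'opening': np.float64(0.2872), 'grasp_force': np.float64(3.6107)}
[(array([ 0.4415, -0.2034,  0.285 ]), 0.63)]
```

Emit:
move_arm([
  {"tx": 0,"ty": 0,"tz": 0.1,"ax": 0,"ay": 0,"az": 0,"fingers": 0.4},
  {"tx": 0,"ty": 0,"tz": 0.1,"ax": 0,"ay": 0,"az": 0,"fingers": 0.8},
  {"tx": 0,"ty": 0,"tz": 0.1,"ax": 0,"ay": 0,"az": 0,"fingers": 1},
  {"tx": 0,"ty": 0,"tz": 0.1,"ax": 0,"ay": 0,"az": 0,"fingers": 1},
  {"tx": 0,"ty": 0,"tz": 0.6,"ax": 0,"ay": 0,"az": 0,"fingers": 1},
  {"tx": 0,"ty": 0,"tz": 1.4,"ax": 0,"ay": 0,"az": 0,"fingers": 1},
  {"tx": 0,"ty": 0,"tz": 2.6,"ax": 0,"ay": 0,"az": 0,"fingers": 1},
  {"tx": 0,"ty": 0,"tz": 3.8,"ax": 0,"ay": 0,"az": 0,"fingers": 1},
  {"tx": 0,"ty": 0,"tz": 4.5,"ax": 0,"ay": 0,"az": 0,"fingers": 1},
  {"tx": 0,"ty": 0,"tz": 4.5,"ax": 0,"ay": 0,"az": 0,"fingers": 1},
])

```text
clock: 14.32
tool_pos: [0.4303, -0.2033, 0.3922]
orientation: [0.006, 0.043, 0.999, -0.002]
contact_force: [0.8, -1.2, 0.8]
opening: 1.0
grasp_force: 0.0
```

```bash
python3 - <<'E'
from bench import *
from h import *
s=sense();print({k:np.round(s[k],4) for k in('clock','joint_pos','tool_pos','orientation','contact_force','opening')})
d={c:camera(c) for c in('side','top')}
for c in d:
  for n in('lever_ball','knob','slide'):
    print(c,n,[(np.round(r['centre'],4),r['p']) for r in pinpoint(c,n)[:1]])
im=cv2.resize(d['side']['pixels'][140:270,200:300],None,fx=4.5,fy=4.5,interpolation=2)
cv2.imwrite('pics/s6.png',im)
E
```

```text
{'clock': np.float64(14.3167), 'joint_pos': array([-0.0279,  0.2247,  0.5483,  1.6378, -0.1229,  1.3016,  2.0251]), 'tool_pos': array([ 0.4303, -0.2033,  0.3922]), 'orientation': array([ 0.0056,  0.0432,  0.9991, -0.0017]), 'contact_force': array([ 0.8467, -1.2402,  0.7536]), 'opening': np.float64(1.0004)}
side lever_ball [(array([ 0.4401, -0.2034,  0.2849]), 0.46)]
side knob [(array([ 0.5074, -0.3437,  0.1015]), 0.54)]Traceback (most recent call last):
  File "<stdin>", line 7, in <module>
ValueError: it knows: blade_packet, jar, knob, lever_ball, press, spare_core, stand_loupe, tape_roll
```

Emit:
move_arm([
  {"tx": 0.2,"ty": -0.5,"tz": 0,"ax": 0,"ay": 0,"az": -1.15,"fingers": 1},
  {"tx": 0.4,"ty": -1,"tz": 0,"ax": 0,"ay": 0,"az": -2.3,"fingers": 1},
  {"tx": 0.7,"ty": -1.5,"tz": 0,"ax": 0,"ay": 0,"az": -3.45,"fingers": 1},
  {"tx": 0.9,"ty": -2,"tz": 0,"ax": 0,"ay": 0,"az": -4.6,"fingers": 1},
  {"tx": 1.2,"ty": -2.5,"tz": 0,"ax": 0,"ay": 0,"az": -5.75,"fingers": 1},
  {"tx": 1.5,"ty": -3,"tz": 0,"ax": 0,"ay": 0,"az": -6.9,"fingers": 1},
  {"tx": 1.8,"ty": -3.5,"tz": 0,"ax": 0,"ay": 0,"az": -8.05,"fingers": 1},
  {"tx": 2.1,"ty": -4,"tz": 0,"ax": 0,"ay": 0,"az": -9.2,"fingers": 1},
  {"tx": 2.3,"ty": -4.5,"tz": 0,"ax": 0,"ay": 0,"az": -10.35,"fingers": 1},
  {"tx": 2.5,"ty": -4.9,"tz": 0,"ax": 0,"ay": 0,"az": -11.5,"fingers": 1},
  {"tx": 2.5,"ty": -4.9,"tz": 0,"ax": 0,"ay": 0,"az": -12.65,"fingers": 1},
  {"tx": 2.5,"ty": -4.9,"tz": 0,"ax": 0,"ay": 0,"az": -13.8,"fingers": 1},
], squeeze=60)

```text
clock: 15.52
tool_pos: [0.5025, -0.3495, 0.3844]
orientation: [-0.002, 0.696, 0.718, -0.001]
contact_force: [-0.2, 0.1, 0.4]
opening: 1.0
grasp_force: 0.0
```

Emit:
move_arm([
  {"tx": 0,"ty": 0,"tz": 0,"ax": 0,"ay": 0,"az": -1.15,"fingers": 1},
  {"tx": 0,"ty": 0,"tz": 0,"ax": 0,"ay": 0,"az": -1.15,"fingers": 1},
  {"tx": 0,"ty": 0,"tz": 0,"ax": 0,"ay": 0,"az": -1.15,"fingers": 1},
])

```text
clock: 15.77
tool_pos: [0.5028, -0.3487, 0.3853]
orientation: [-0.001, 0.735, 0.678, -0.0]
contact_force: [0.3, -1.1, -0.1]
opening: 0.997
grasp_force: 0.0
```

```bash
python3 - <<'E'
from bench import *
from h import *
s=sense();print({k:np.round(s[k],4) for k in('clock','joint_pos','tool_pos','orientation','contact_force','opening')})
o=s['orientation'];print(2*np.degrees(np.arctan2(o[2],o[1]))-90)
for c in('side',):
  for i in range(3):
    camera(c);print([(np.round(r['centre'],4),r['p']) for r in pinpoint(c,'knob')[:1]])
E
```

```text
{'clock': np.float64(15.7667), 'joint_pos': array([ 0.0958,  0.5747,  0.908 ,  1.2813, -0.4431,  1.4925,  0.8764]), 'tool_pos': array([ 0.5028, -0.3487,  0.3853]), 'orientation': array([-1.500e-03,  7.346e-01,  6.784e-01, -4.000e-04]), 'contact_force': array([ 0.3342, -1.0983, -0.1046]), 'opening': np.float64(0.9972)}
-4.554746494269622
[(array([ 0.5072, -0.3444,  0.101 ]), 0.63)]
[(array([ 0.5054, -0.3422,  0.101 ]), 0.5)]
[(array([ 0.5078, -0.3428,  0.1022]), 0.41)]
```

Emit:
move_arm([
  {"tx": 0.1,"ty": -0.06,"tz": -1,"ax": 0,"ay": 0,"az": -0.1,"fingers": 1},
  {"tx": 0.1,"ty": -0.06,"tz": -2,"ax": 0,"ay": 0,"az": -0.1,"fingers": 1},
  {"tx": 0.1,"ty": -0.06,"tz": -3,"ax": 0,"ay": 0,"az": -0.1,"fingers": 1},
  {"tx": 0.1,"ty": -0.06,"tz": -4,"ax": 0,"ay": 0,"az": -0.1,"fingers": 1},
  {"tx": 0.1,"ty": -0.06,"tz": -5,"ax": 0,"ay": 0,"az": -0.1,"fingers": 1},
  {"tx": 0.1,"ty": -0.06,"tz": -6,"ax": 0,"ay": 0,"az": -0.1,"fingers": 1},
  {"tx": 0.1,"ty": -0.06,"tz": -6.7,"ax": 0,"ay": 0,"az": -0.1,"fingers": 1},
  {"tx": 0.1,"ty": -0.06,"tz": -7.3,"ax": 0,"ay": 0,"az": -0.1,"fingers": 1},
  {"tx": 0.1,"ty": -0.06,"tz": -7.9,"ax": 0,"ay": 0,"az": -0.1,"fingers": 1},
  {"tx": 0.1,"ty": -0.06,"tz": -8.3,"ax": 0,"ay": 0,"az": -0.1,"fingers": 1},
  {"tx": 0.1,"ty": -0.06,"tz": -8.3,"ax": 0,"ay": 0,"az": -0.1,"fingers": 1},
])

```text
clock: 16.98
tool_pos: [0.5049, -0.3495, 0.1353]
orientation: [-0.003, 0.739, 0.674, -0.0]
contact_force: [-1.1, -0.1, -0.1]
opening: 1.003
grasp_force: 0.0
```

Emit:
move_arm([
  {"tx": 0,"ty": 0,"tz": -0.6,"ax": 0,"ay": 0,"az": 0,"fingers": 1},
  {"tx": 0,"ty": 0,"tz": -1.2,"ax": 0,"ay": 0,"az": 0,"fingers": 1},
  {"tx": 0,"ty": 0,"tz": -1.7,"ax": 0,"ay": 0,"az": 0,"fingers": 1},
  {"tx": 0,"ty": 0,"tz": -1.9,"ax": 0,"ay": 0,"az": 0,"fingers": 1},
  {"tx": 0,"ty": 0,"tz": -1.9,"ax": 0,"ay": 0,"az": 0,"fingers": 1},
])

```text
clock: 17.4
tool_pos: [0.5057, -0.3506, 0.0805]
orientation: [-0.001, 0.739, 0.674, -0.0]
contact_force: [0.5, -0.3, 0.1]
opening: 0.997
grasp_force: 0.0
```

```bash
python3 - <<'E'
from bench import *
from h import *
s=sense();print({k:np.round(s[k],4) for k in('clock','joint_pos','tool_pos','orientation','contact_force','opening')})
d=camera('side')
print([(np.round(r['centre'],4),r['p']) for r in pinpoint('side','knob')[:1]])
im=cv2.resize(d['pixels'][140:270,200:300],None,fx=4.5,fy=4.5,interpolation=2)
cv2.imwrite('pics/s6.png',im)
E
```

```text
{'clock': np.float64(17.4), 'joint_pos': array([ 0.1656,  0.8457,  0.7195,  1.6958, -0.6973,  0.8761,  1.0925]), 'tool_pos': array([ 0.5057, -0.3506,  0.0805]), 'orientation': array([-7.000e-04,  7.391e-01,  6.736e-01, -0.000e+00]), 'contact_force': array([ 0.5448, -0.3313,  0.0527]), 'opening': np.float64(0.9966)}
[(array([ 0.5099, -0.3428,  0.0991]), 0.55)]
```

View pics/s6.png

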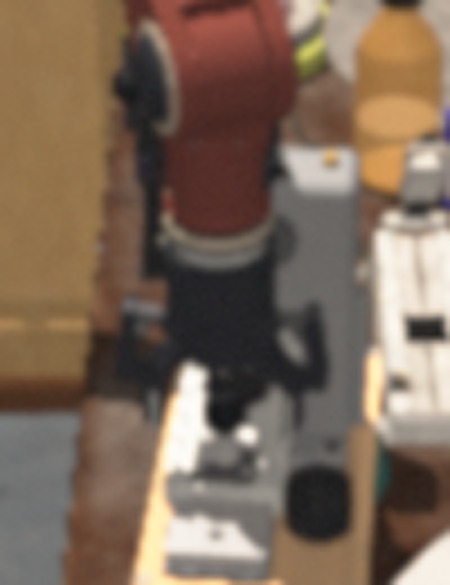

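Gripper straddles the knob (knob at about (225,400) in the crop, fingers at 130 and 310), clear of the head. Closing.

Emit:
move_arm([
  {"tx": 0,"ty": 0,"tz": 0,"ax": 0,"ay": 0,"az": 0,"fingers": 0.7},
  {"tx": 0,"ty": 0,"tz": 0,"ax": 0,"ay": 0,"az": 0,"fingers": 0.5},
  {"tx": 0,"ty": 0,"tz": 0,"ax": 0,"ay": 0,"az": 0,"fingers": 0.3},
  {"tx": 0,"ty": 0,"tz": 0,"ax": 0,"ay": 0,"az": 0,"fingers": 0},
  {"tx": 0,"ty": 0,"tz": 0,"ax": 0,"ay": 0,"az": 0,"fingers": 0},
  {"tx": 0,"ty": 0,"tz": 0,"ax": 0,"ay": 0,"az": 0,"fingers": 0},
  {"tx": 0,"ty": 0,"tz": 0,"ax": 0,"ay": 0,"az": 0,"fingers": 0},
], squeeze=60)

```text
clock: 18.08
tool_pos: [0.5059, -0.3511, 0.0812]
orientation: [0.0, 0.739, 0.674, 0.0]
contact_force: [1.1, 0.5, 1.0]
opening: 0.34
grasp_force: 59.1
```

Now lift 8 mm.

Emit:
move_arm([
  {"tx": 0,"ty": 0,"tz": 0.1,"ax": 0,"ay": 0,"az": 0,"fingers": 0},
  {"tx": 0,"ty": 0,"tz": 0.2,"ax": 0,"ay": 0,"az": 0,"fingers": 0},
  {"tx": 0,"ty": 0,"tz": 0.28,"ax": 0,"ay": 0,"az": 0,"fingers": 0},
  {"tx": 0,"ty": 0,"tz": 0.28,"ax": 0,"ay": 0,"az": 0,"fingers": 0},
  {"tx": 0,"ty": 0,"tz": 0.28,"ax": 0,"ay": 0,"az": 0,"fingers": 0},
])

```text
clock: 18.5
tool_pos: [0.5059, -0.351, 0.0888]
orientation: [0.0, 0.739, 0.674, -0.0]
contact_force: [1.4, -2.2, -6.5]
opening: 0.343
grasp_force: 59.7
```

Emit:
move_arm([
  {"tx": -0.01,"ty": -0.15,"tz": 0.02,"ax": 0,"ay": 0,"az": 0,"fingers": 0},
  {"tx": -0.04,"ty": -0.4,"tz": 0.02,"ax": 0,"ay": 0,"az": 0,"fingers": 0},
  {"tx": -0.06,"ty": -0.7,"tz": 0.02,"ax": 0,"ay": 0,"az": 0,"fingers": 0},
  {"tx": -0.09,"ty": -1.0,"tz": 0.02,"ax": 0,"ay": 0,"az": 0,"fingers": 0},
  {"tx": -0.12,"ty": -1.3,"tz": 0.02,"ax": 0,"ay": 0,"az": 0,"fingers": 0},
  {"tx": -0.15,"ty": -1.6,"tz": 0.02,"ax": 0,"ay": 0,"az": 0,"fingers": 0},
  {"tx": -0.17,"ty": -1.85,"tz": 0.02,"ax": 0,"ay": 0,"az": 0,"fingers": 0},
  {"tx": -0.18,"ty": -1.99,"tz": 0.02,"ax": 0,"ay": 0,"az": 0,"fingers": 0},
  {"tx": -0.18,"ty": -1.99,"tz": 0.02,"ax": 0,"ay": 0,"az": 0,"fingers": 0},
  {"tx": -0.18,"ty": -1.99,"tz": 0.02,"ax": 0,"ay": 0,"az": 0,"fingers": 0},
])

```text
clock: 19.33
tool_pos: [0.5, -0.4131, 0.0904]
orientation: [0.002, 0.74, 0.673, -0.001]
contact_force: [1.9, -2.4, -7.9]
opening: 0.344
grasp_force: 59.9
```

```bash
python3 - <<'E'
from bench import *
from h import *
s=sense();print({k:np.round(s[k],4) for k in('clock','tool_pos','contact_force','moment','opening','grasp_force')})
for i in range(3):
  camera('side');print([(np.round(r['centre'],4),r['p']) for r in pinpoint('side','knob')[:1]])
E
```

```text
{'clock': np.float64(19.3333), 'tool_pos': array([ 0.5   , -0.4131,  0.0904]), 'contact_force': array([ 1.9053, -2.3743, -7.9498]), 'moment': array([-0.6019, -0.4171,  0.0045]), 'opening': np.float64(0.3443), 'grasp_force': np.float64(59.8738)}
[(array([ 0.5011, -0.4057,  0.1088]), 0.6)]
[(array([ 0.5034, -0.404 ,  0.1072]), 0.39)]
[(array([ 0.5006, -0.405 ,  0.1078]), 0.44)]
```

Emit:
move_arm([
  {"tx": 0,"ty": 0.04,"tz": 0,"ax": 0,"ay": 0,"az": 0,"fingers": 0},
  {"tx": 0,"ty": 0.07,"tz": 0,"ax": 0,"ay": 0,"az": 0,"fingers": 0},
  {"tx": 0,"ty": 0.07,"tz": 0,"ax": 0,"ay": 0,"az": 0,"fingers": 0},
  {"tx": 0,"ty": 0.07,"tz": -0.1,"ax": 0,"ay": 0,"az": 0,"fingers": 0},
  {"tx": 0,"ty": 0.07,"tz": -0.2,"ax": 0,"ay": 0,"az": 0,"fingers": 0},
  {"tx": 0,"ty": 0.07,"tz": -0.3,"ax": 0,"ay": 0,"az": 0,"fingers": 0},
  {"tx": 0,"ty": 0.07,"tz": -0.4,"ax": 0,"ay": 0,"az": 0,"fingers": 0},
  {"tx": 0,"ty": 0.07,"tz": -0.4,"ax": 0,"ay": 0,"az": 0,"fingers": 0},
])

```text
clock: 20.3
tool_pos: [0.5004, -0.4093, 0.0789]
orientation: [0.001, 0.739, 0.673, -0.0]
contact_force: [-0.1, 0.2, 2.2]
opening: 0.34
grasp_force: 60.7
```

Emit:
move_arm([
  {"tx": 0,"ty": -0.03,"tz": -0.05,"ax": 0,"ay": 0,"az": 0,"fingers": 0},
  {"tx": 0,"ty": -0.03,"tz": -0.1,"ax": 0,"ay": 0,"az": 0,"fingers": 0},
  {"tx": 0,"ty": -0.03,"tz": -0.13,"ax": 0,"ay": 0,"az": 0,"fingers": 0},
  {"tx": 0,"ty": -0.03,"tz": -0.13,"ax": 0,"ay": 0,"az": 0,"fingers": 0},
  {"tx": 0,"ty": -0.03,"tz": -0.13,"ax": 0,"ay": 0,"az": 0,"fingers": 0},
])

```text
clock: 20.72
tool_pos: [0.5003, -0.411, 0.0766]
orientation: [0.001, 0.739, 0.673, -0.0]
contact_force: [-1.5, 1.6, 11.5]
opening: 0.34
grasp_force: 61.4
```

Emit:
move_arm([
  {"tx": 0,"ty": 0,"tz": -0.03,"ax": 0,"ay": 0,"az": 0,"fingers": 0},
  {"tx": 0,"ty": 0,"tz": -0.05,"ax": 0,"ay": 0,"az": 0,"fingers": 0},
  {"tx": 0,"ty": 0,"tz": -0.05,"ax": 0,"ay": 0,"az": 0,"fingers": 0},
  {"tx": 0,"ty": 0,"tz": -0.05,"ax": 0,"ay": 0,"az": 0,"fingers": 0},
  {"tx": 0,"ty": 0,"tz": -0.05,"ax": 0,"ay": 0,"az": 0,"fingers": 0},
  {"tx": 0,"ty": 0,"tz": -0.05,"ax": 0,"ay": 0,"az": 0,"fingers": 0},
], squeeze=80)

```text
clock: 21.22
tool_pos: [0.5003, -0.4114, 0.0766]
orientation: [0.002, 0.739, 0.673, -0.0]
contact_force: [-3.4, 2.6, 16.9]
opening: 0.334
grasp_force: 77.5
```

```bash
python3 - <<'E'
from bench import *
from h import *
s=sense();print({k:np.round(s[k],4) for k in('clock','tool_pos','contact_force','moment','opening','grasp_force')})
d=camera('side')
for n in('knob','lever_ball','spare_core'):print(n,[(np.round(r['centre'],4),r['p']) for r in pinpoint('side',n)[:1]])
print([(np.round(r['centre'],4),r['p']) for r in spot_in('side','bush_a')[:2]])
cv2.imwrite('pics/s7.png',cv2.resize(d['pixels'][140:270,200:300],None,fx=4.5,fy=4.5,interpolation=2))
E
```

```text
{'clock': np.float64(21.2167), 'tool_pos': array([ 0.5003, -0.4114,  0.0766]), 'contact_force': array([-3.4103,  2.5781, 16.8899]), 'moment': array([ 0.8042,  0.7268, -0.013 ]), 'opening': np.float64(0.3339), 'grasp_force': np.float64(77.5461)}
knob [(array([ 0.5017, -0.4049,  0.0941]), 0.65)]
lever_ball []
spare_core [(array([ 0.5706, -0.3625,  0.0143]), 0.81)]
[]
```

View pics/s7.png

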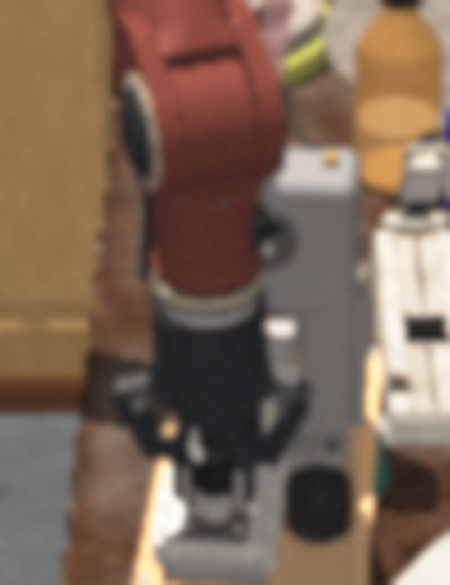

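The picture shows the gripper holding the knob at about (210,475). The slide has shifted right to the end of the bed, and the spare core at (320,500) has not moved. Pushing harder raised the force but not the depth, so the plunger is on its hard stop.

```bash
python3 -c "
from bench import *
print(sign_off())"
```

```text
the job is handed in; nothing more can be done
None
```

I handed the job in after about 21 s of the 58 s: the first bush was pressed to the hard stop (50 N at the ball), the slide is one hole right, and the plunger is held home at about 17 N; the lever is back at rest, but my grip slipped off its ball about 0.09 rad short, so that last bit was not well controlled and I did not measure its speed.

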